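Find the tin with the loose bob by shaking and hold it up

ROBOT

A 6-joint arm with a two-finger parallel gripper is mounted at the origin on the work surface. World frame = base frame: x ahead of the robot, y to its left, z up, the work surface at z = 0. Lengths are in mm, angles in rad, forces in N, time in s.
With the tool pointing down it reaches from about 300 to 850 mm from the base axis. Payload 5.4 kg.
Tool frame: the origin (TCP) lies midway between the tips of the shut fingers; the grasp point (between the pads) lies 19 mm behind it; z points along the fingers, y is the direction in which the jaws open and shut (so a half turn about z gives the same grasp; the last joint's range is limited). The gripper opens to 85 mm and grips with 20 to 120 N. Pads are 22 mm wide; open, the fingers measure 114 mm over their backs; the gripper's body (76 mm by 85 mm) begins 54 mm behind the grasp point. The pads swing forward as they close: fully open they stand 13 mm farther back than shut.
Start: joints at [-1.417, 0.158, 1.597, -0, 1.386, -0.21], TCP at [204.577, -537.359, 231.299] pointing down, gripper open.
Joint ranges: [-2.91, 2.91], [-0.94, 2.29], [0.18, 2.7], [-1.29, 4.43], [0.17, 2.64], [-3, 3]. Speed limits (rad/s): [2.57, 2.57, 3.14, 3.14, 3.14, 3.14].

INTERFACE

Orientations are given as a rotation vector (axis times angle).
In Python, from cell import status, imaging, ctrl, nets gives the robot as it stands. The module is installed in compiled form; this text tells all that it offers.
- The arm moves only by the tool play_rows, never from a script. Its argument "series" is one flat list of numbers, 5 for each row, row after row: the shift along the tool's x, y, z in mm, then the turn about the tool's z in degrees, then the opening, from 0 (shut) to 1 (fully open). In form: [dx, dy, dz, yaw, claw, dx, dy, dz, yaw, claw, ...]. A call has 1 to 10 rows; each row shifts and turns the commanded pose from where the row before left it, along the tool's axes as they then stand; what a row does not reach is not made up. A row lasts 1/12 s, in which the tool goes at most 41.7 mm and 7.16 degrees, less where a joint would pass 70% of its speed; a pose out of reach is approached as far as the arm can. A call with a gripper value outside its range is refused whole. The fingers move at their own pace and stop on an object; "squeeze" is the grip in N (left out, the last holds). Time passes only in rows, so rows that do not move let the fingers close. It gives the time, the measured TCP pose, the force and the opening at its end, in the units of the state.
- status.sense(): the state, without advancing time (a new reading comes with each control period).
- imaging.read_camera(name): name is "scene" or "top" or "wrist"; returns the picture (400x640x3 uint8, red, green, blue); there is no depth.
- imaging.camera_params(name): a dict with "fx", "fy", "cx", "cy" (pixels), "distortion" ([k1, k2, p1, p2, k3] as OpenCV has them; the pictures are not rectified), "view" (4x4, takes a point from world to camera coordinates). Camera axes: x right, y down, z forward; pixel columns grow to the right and rows downward; lengths in mm; the calibration is good to about 2 mm. A picture is of the moment at which its call begins: read the wrist's pose just before it. camera_params takes no time and is no camera call; for the wrist camera it gives the pose at the moment of the call.
- ctrl.finish_job(): hands the job in, once; it reports no verdict.
Trained networks look in the newest picture that a camera, given by its name, has taken for a name from the list of things; names that differ only in an ending like _2 or _b are one class to them, and where a whole thing is asked for, a point or a joint stands for the part that bears it (a point fixed in the world has none). Each returns a list of dicts, best first, with "score" (0 to 1); they miss things now and then, are a little off and sometimes report something else, mostly with a low value. They report only what shows in the picture. A call takes as long as a camera call.
- nets.trace(camera, thing): "pixels" (400x640 bool, what is visible of it).
- nets.place_of(camera, thing): "point" ([x, y, z] in mm, in world coordinates, good to about 4 mm: a listed point, or the origin of a listed thing).
The state is a dict: "time_s": time; "joint_pos": joint angles; "qd": joint speeds; "joint_efforts": joint torques, N m; "position": TCP position; "ee_rot": TCP orientation; "force": force on the tool from outside, world axes, zero at the start; "moment": the same for the moment, N m; "width": finger opening in mm.
Only numpy, scipy, OpenCV 4.12 (cv2) and the standard library are available. Lean on these libraries where they do the work, as an engineer would, in place of code of your own. Each camera call takes 0.05 s, during which the arm holds its last target. There are 200 camera calls.

TASK

One of the three closed tins has a loose lead bob inside: lift the tins out of their trays and shake or tip them until you find the one that rattles, and put any tin that does not rattle flat back in the tray it came from. Hold the rattling tin up level and still over the middle of the round cork mat, about 15 cm above the table, and finish while still holding it there, with the other two tins in their trays. Leave the cutting weights and the thread spool alone.

Things in the scene. Friction and masses are not known exactly. Their poses are not given: they have to be found in the camera images.
- tin_a_center (a point): closed flat tin, one of three alike: 130 mm long (x), 60 wide (y), 50 high, lid fixed. Point: its centre, 25 mm up; z up. Starts in tray_a. 0.2 to 0.6 kg. One tin of the three also holds the bob, unreported: a 35 mm, 0.24 kg lead ball, free to roll 85 mm along x, 15 mm along y and hop 5 mm. It rolls when tipped over 0.3 rad or jerked; level, it stays put.
- tin_b_center (a point): closed flat tin, one of three that look alike: 130 mm long (its x), 60 mm wide (its y), 50 mm high, hard walls, lid fixed. Point: its centre, 25 mm above its underside; z up. Starts lying in tray_b. 0.2 to 0.6 kg; one of the three, unknown which, also holds the loose bob (see tin_a): weight alone does not tell, but the bob gone from end to end shifts the balance by up to 0.2 N m.
- tin_c_center (a point): closed flat tin, one of three that look alike: 130 mm long (its x), 60 mm wide (its y), 50 mm high, hard walls, lid fixed. Point: its centre, 25 mm above its underside; z up. Starts lying in tray_c. 0.2 to 0.6 kg; one of the three, unknown which, also holds the loose bob (see tin_a): weight alone does not tell, but the bob gone from end to end shifts the balance by up to 0.2 N m.
- tray_a: fixed open wooden tray tin_a lies in, 190 mm (its x) by 170 mm (its y), walls 6 mm thick and 26 mm high, floor 6 mm thick; origin at the centre of its underside, on the table.
- tray_b: fixed open wooden tray tin_b lies in, 190 mm (its x) by 170 mm (its y), walls 6 mm thick and 26 mm high, floor 6 mm thick; origin at the centre of its underside, on the table.
- tray_c: fixed open wooden tray tin_c lies in, 190 mm (its x) by 170 mm (its y), walls 6 mm thick and 26 mm high, floor 6 mm thick; origin at the centre of its underside, on the table.
- mat: fixed round cork mat lying flat on the table beyond the trays, 120 mm across, 4 mm thick; origin at the centre of its underside. The place over which the found tin is held up.
- weight_big: cast-iron cutting weight, a dark upright cylinder with a knob, 54 mm across and 94 mm tall; origin at the centre of its underside. A bystander: leave it alone.
- weight_small: smaller cast-iron cutting weight, the same shape, 40 mm across and 70 mm tall; origin at the centre of its underside. A bystander: leave it alone.
- spool: wooden thread spool standing on end, 44 mm across and 56 mm tall; origin at the centre of its underside. A bystander: leave it alone.

How it is judged (in metres and radians):
On the way:
1. the tin with the bob has been lifted out of its tray and shaken or tipped enough for the bob to move inside it (((height (world z) of tin_a_center above 0.06 m and distance between bob and tin_a_center below 0.055 m and (x of bob in the frame of tin_a_center above 0.025 m or x of bob in the frame of tin_a_center below -0.025 m or y of bob in the frame of tin_a_center above 0.005 m or y of bob in the frame of tin_a_center below -0.005 m or z of bob in the frame of tin_a_center above 0.001 m)) or (height (world z) of tin_b_center above 0.06 m and distance between bob and tin_b_center below 0.055 m and (x of bob in the frame of tin_b_center above 0.025 m or x of bob in the frame of tin_b_center below -0.025 m or y of bob in the frame of tin_b_center above 0.005 m or y of bob in the frame of tin_b_center below -0.005 m or z of bob in the frame of tin_b_center above 0.001 m)) or (height (world z) of tin_c_center above 0.06 m and distance between bob and tin_c_center below 0.055 m and (x of bob in the frame of tin_c_center above 0.025 m or x of bob in the frame of tin_c_center below -0.025 m or y of bob in the frame of tin_c_center above 0.005 m or y of bob in the frame of tin_c_center below -0.005 m or z of bob in the frame of tin_c_center above 0.001 m)))).
At the end, for the whole second after the job is handed in: the tin with the bob inside is gripped by the fingers, its centre 10 to 25 cm above the table and within 5 cm of the middle of the mat seen from above, level within 0.2 rad and still; the other two tins lie flat in their own trays (((distance between bob and tin_a_center below 0.055 m and height (world z) of tin_a_center between 0.1 and 0.25 m and horizontal distance between tin_a_center and mat below 0.05 m and angle between tin_a_center's own z axis and vertical below 0.2 rad and contact force between the fingers and tin_a above 1 N and linear speed of tin_a below 0.04 m/s and (horizontal distance between tin_b_center and tray_b below 0.055 m and height (world z) of tin_b_center below 0.037 m and angle between tin_b_center's own z axis and vertical below 0.1 rad) and (horizontal distance between tin_c_center and tray_c below 0.055 m and height (world z) of tin_c_center below 0.037 m and angle between tin_c_center's own z axis and vertical below 0.1 rad)) or (distance between bob and tin_b_center below 0.055 m and height (world z) of tin_b_center between 0.1 and 0.25 m and horizontal distance between tin_b_center and mat below 0.05 m and angle between tin_b_center's own z axis and vertical below 0.2 rad and contact force between the fingers and tin_b above 1 N and linear speed of tin_b below 0.04 m/s and (horizontal distance between tin_a_center and tray_a below 0.055 m and height (world z) of tin_a_center below 0.037 m and angle between tin_a_center's own z axis and vertical below 0.1 rad) and (horizontal distance between tin_c_center and tray_c below 0.055 m and height (world z) of tin_c_center below 0.037 m and angle between tin_c_center's own z axis and vertical below 0.1 rad)) or (distance between bob and tin_c_center below 0.055 m and height (world z) of tin_c_center between 0.1 and 0.25 m and horizontal distance between tin_c_center and mat below 0.05 m and angle between tin_c_center's own z axis and vertical below 0.2 rad and contact force between the fingers and tin_c above 1 N and linear speed of tin_c below 0.04 m/s and (horizontal distance between tin_a_center and tray_a below 0.055 m and height (world z) of tin_a_center below 0.037 m and angle between tin_a_center's own z axis and vertical below 0.1 rad) and (horizontal distance between tin_b_center and tray_b below 0.055 m and height (world z) of tin_b_center below 0.037 m and angle between tin_b_center's own z axis and vertical below 0.1 rad)))); the arm keeps its last pose, push and grip.
It fails at once if the weight big is moved by more than 3 cm or tipped over (distance of weight_big from where it was at the start of the episode above 0.03 m or angle between weight_big's own z axis and vertical above 0.5 rad).
It fails at once if the weight small is moved by more than 3 cm or tipped over (distance of weight_small from where it was at the start of the episode above 0.03 m or angle between weight_small's own z axis and vertical above 0.5 rad).
It fails at once if the spool is moved by more than 3 cm or tipped over (distance of spool from where it was at the start of the episode above 0.03 m or angle between spool's own z axis and vertical above 0.5 rad).
It also fails if it takes over 72 s, if anything falls off the work surface, if the arm or the gripper's body presses on something with over 40 N, if the wrist force passes 120 N, or if a joint passes its speed limit or range.

## Working session

There is one attempt and no reset: what is moved stays moved. The work goes in short steps, Python scripts to look and compute and a tool call to move; the robot and the scene stay as the last step left them, time stands still between calls to the robot, and variables do not carry over. Pictures are saved under pics/ and viewed, about 8 in all and at most 12, crops included, and the job is handed in when it is done.

Besides the shell and the picture viewer there is one more tool, called as name(argument=value, ...) on one line, values as JSON. play_rows: Moves the arm, as the interface text tells. Its arguments: {"type":"object","properties":{"series":{"type":"array","items":{"type":"number"}},"squeeze":{"type":"number"}},"required":["series"]}

```bash
mkdir -p pics; cat > h.py <<'E'
import numpy as np, cv2
from cell import status, imaging, ctrl, nets
from scipy.spatial.transform import Rotation as R
def snap(cam,name):
    im=imaging.read_camera(cam); cv2.imwrite(f'pics/{name}.png',im[:,:,::-1]); return im
def ray(cam,uv,z):
    p=imaging.camera_params(cam);K=np.array([[p['fx'],0,p['cx']],[0,p['fy'],p['cy']],[0,0,1.]])
    q=cv2.undistortPoints(np.array(uv,float).reshape(-1,1,2),K,np.array(p['distortion'])).reshape(-1,2)
    V=np.array(p['view']);Rm=V[:3,:3];c=-Rm.T@V[:3,3]
    d=np.c_[q,np.ones(len(q))]@Rm
    return c+d*((z-c[2])/d[:,2])[:,None]
E
python3 - <<'E'
from h import *
np.set_printoptions(precision=3,suppress=True)
s=status.sense();print(s)
print(R.from_rotvec(s['ee_rot']).as_matrix())
snap('top','top0');snap('scene','scene0')
for t in ['tin_a_center','tray_a','mat','weight_big','weight_small','spool']:
    print(t,[(np.round(d['point'],0),round(d['score'],2)) for d in nets.place_of('top',t)])
for t in ['tin_a','tin_a_center']:
  try:
    for d in nets.trace('top',t):
      m=d['pixels'].astype(np.uint8)
      if m.sum()<50: continue
      c=max(cv2.findContours(m,0,2)[0],key=cv2.contourArea)
      (box)=cv2.boxPoints(cv2.minAreaRect(c));w=ray('top',box,56)
      e=w[1]-w[0];f=w[2]-w[1]
      print(t,d['score'],w.mean(0),np.linalg.norm(e),np.degrees(np.arctan2(e[1],e[0])),np.linalg.norm(f),np.degrees(np.arctan2(f[1],f[0])))
  except Exception as ex: print(t,ex)
E
```

```text
{'time_s': 0.0, 'joint_pos': array([-1.417,  0.159,  1.598,  0.   ,  1.386, -0.21 ]), 'qd': array([ 0.001,  0.   , -0.   ,  0.001, -0.001,  0.001]), 'joint_efforts': array([  0.   , -39.6  , -33.143,  -0.   ,   0.009,   0.   ]), 'position': array([ 204.479, -536.747,  230.278]), 'ee_rot': array([-3.088, -0.568, -0.   ]), 'force': array([-0.095, -0.532,  0.232]), 'moment': array([-0.014,  0.021,  0.003]), 'width': 85.33286547466405}
[[ 0.935  0.356 -0.   ]
 [ 0.356 -0.935  0.002]
 [ 0.    -0.002 -1.   ]]
tin_a_center [(array([ 481., -260.,   35.]), 0.66)]
tray_a [(array([ 492., -265.,   -2.]), 0.88), (array([475., 312.,  -1.]), 0.75)]
mat [(array([ 690., -126.,    4.]), 0.78), (array([ 478., -260.,   32.]), 0.49)]
weight_big []
weight_small [(array([ 698., -289.,   -2.]), 0.6)]
spool [(array([274., 257.,  -0.]), 0.58)]
tin_a it knows: mat, spool, tin_a_center, tin_b_center, tin_c_center, tray, weight_big, weight_small
tin_a_center 0.61 [ 478.776 -253.247   56.   ] 68.25493140738806 -80.26776454092654 132.32023065695708 -172.45708507801854
```

View pics/top0.png

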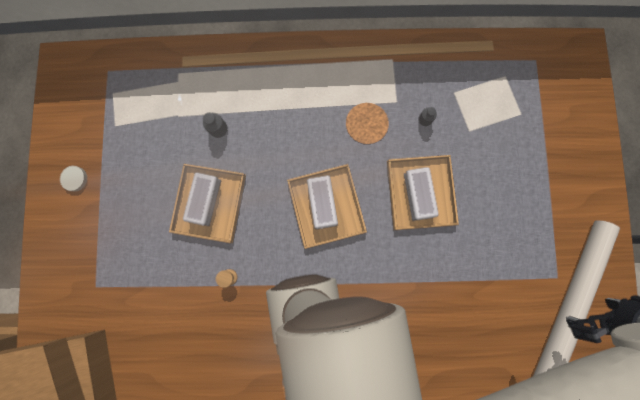

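View pics/scene0.png

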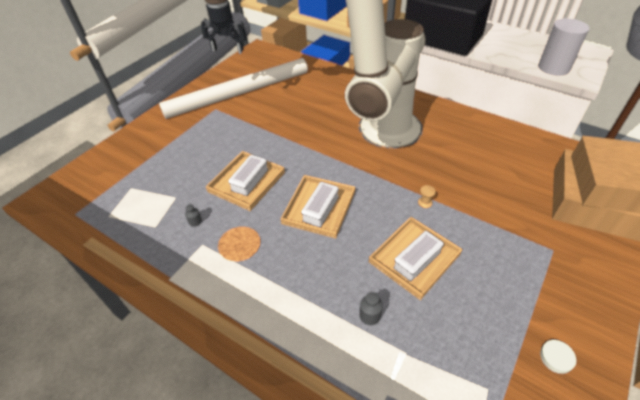

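Both views show the three trays, tins at about (200,199), (322,202) and (422,193) in top, the mat at (367,123), big weight (215,124), small weight (428,116) and spool (226,278). Next I measure the tins.

```bash
python3 - <<'E'
from h import *
np.set_printoptions(precision=1,suppress=True)
im=imaging.read_camera('top'); V=np.array(imaging.camera_params('top')['view']); print('cam',-V[:3,:3].T@V[:3,3])
hsv=cv2.cvtColor(im,cv2.COLOR_RGB2HSV)
vis=[]
for n,(u,v) in dict(R=(422,193),M=(322,202),L=(200,199)).items():
    m=np.zeros(im.shape[:2],np.uint8)
    m[v-32:v+32,u-22:u+22]=((hsv[...,1]<75)&(hsv[...,2]>95))[v-32:v+32,u-22:u+22]
    c=max(cv2.findContours(m,0,2)[0],key=cv2.contourArea)
    w=ray('top',cv2.boxPoints(cv2.minAreaRect(c)),56)
    s=[w[1]-w[0],w[2]-w[1]]; s.sort(key=np.linalg.norm)
    print(n,w.mean(0),[np.linalg.norm(x) for x in s],np.degrees(np.arctan(s[1][1]/s[1][0])))
    z=cv2.resize(im[v-50:v+50,u-33:u+33],None,fx=5,fy=5,interpolation=0)
    cv2.drawContours(z,[((c-[u-33,v-50])*5+2).astype(int)],-1,(255,0,0),1);z=cv2.resize(z,(264,400));vis.append(z)
cv2.imwrite('pics/z.png',np.hstack(vis)[:,:,::-1])
print('mat',ray('top',[[367,123]],4),'trays',ray('top',[[422.5,193],[326.5,206.5],[207,204]],20))
print('w,spool',ray('top',[[215,126],[428,118],[225,279]],40))
for t in ['tin_b_center','mat','tin_c_center']:
    for cam in ['scene','top']:
        if cam=='scene': imaging.read_camera('scene')
        print(t,cam,[(np.round(d['point'],0),round(d['score'],2)) for d in nets.place_of(cam,t)])
E
```

```text
cam [ 353.6   -7.8 1018.9]
R [ 479.7 -253.7   56. ] [np.float64(71.59247756094001), np.float64(134.03714657133543)] 7.359886979488684
M [464.5   1.6  56. ] [np.float64(63.964080915646115), np.float64(137.03616865485859)] 8.05886203860798
L [485.4 322.6  56. ] [np.float64(105.84773014402904), np.float64(147.5651685234885)] -7.954915057842985
mat [[ 686.9 -128.3    4. ]] trays [[ 485.  -268.    20. ]
 [ 454.1  -10.6   20. ]
 [ 467.3  310.2   20. ]]
w,spool [[ 677.   286.5   40. ]
 [ 685.9 -289.    40. ]
 [ 270.2  254.1   40. ]]
tin_b_center scene [(array([477., 329.,  33.]), 0.93), (array([ 687., -129.,   -2.]), 0.39)]
tin_b_center top [(array([479., 323.,  27.]), 0.65)]
mat scene [(array([ 689., -127.,   -0.]), 0.68)]
mat top [(array([ 688., -124.,    0.]), 0.86), (array([455.,  -8.,   3.]), 0.38)]
tin_c_center scene [(array([464.,   4.,  30.]), 0.67), (array([ 492., -262.,    0.]), 0.33)]
tin_c_center top [(array([468.,   7.,  28.]), 0.8), (array([ 689., -125.,    3.]), 0.61)]
```

View pics/z.png

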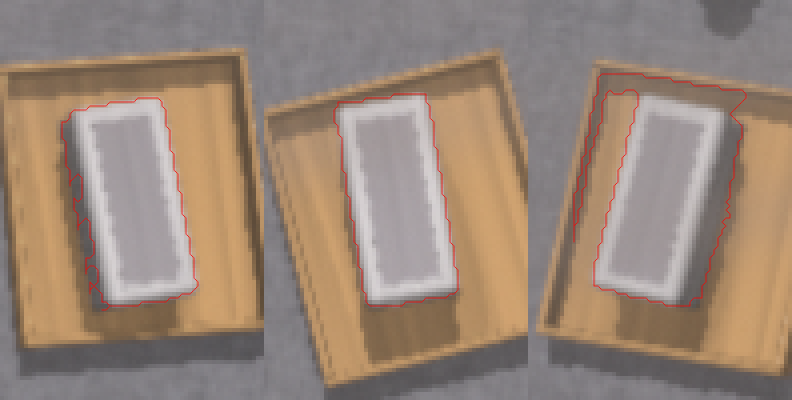

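The tin lids are clear in the crops. I take the lid corners by hand.

```bash
python3 - <<'E'
from h import *
np.set_printoptions(precision=1,suppress=True)
D=dict(R=(422,193,0,[(76,107),(160,99),(195,288),(110,303)]),M=(322,202,264,[(338,97),(427,94),(457,290),(370,304)]),L=(200,199,528,[(638,97),(723,104),(682,303),(596,286)]))
for n,(u,v,o,c) in D.items():
    p=[(u-33+(x-o)/4-.5,v-50+y/4-.5) for x,y in c]
    w=ray('top',p,56); a=(w[0]+w[1]-w[2]-w[3])/2;b=(w[1]+w[2]-w[0]-w[3])/2
    print(n,w.mean(0),np.linalg.norm(a),np.linalg.norm(b),np.degrees([np.arctan2(a[1],a[0]),np.arctan2(-b[0],b[1])%np.pi]))
E
```

```text
R [ 482.6 -258.3   56. ] 126.62721946788892 55.43179132889766 [7.1 6.5]
M [466.6   0.8  56. ] 131.9698246494924 56.84777922838393 [7.6 4.3]
L [480.1 319.   56. ] 128.88120698917328 57.23688497958608 [-11. 171.]
```

play_rows(series=[0,0,0,6.9,1,0,0,0,6.9,1,26,-20,0,0,1,26,-20,0,0,1,26,-20,0,0,1,26,-20,0,0,1,26,-20,0,0,1,26,-20,0,0,1,26,-20,0,0,1,26,-20,0,0,1], squeeze=90)

```text
time_s: 1.78
position: [392.3, -351.8, 231.5]
ee_rot: [3.135, 0.193, 0.0]
force: [-0.5, -0.3, 1.1]
width: 85.6
```

```bash
cat > go.py <<'E'
# usage: go.py X Y Z angle_deg : remaining move in tool axes
from h import *
import sys
t=np.array(sys.argv[1:4],float);s=status.sense();M=R.from_rotvec(s['ee_rot']).as_matrix()
a=np.degrees(np.arctan2(M[1,0],M[0,0]))
g=np.radians(float(sys.argv[4]));T=np.array([[np.cos(g),np.sin(g),0],[np.sin(g),-np.cos(g),0],[0,0,-1]])
print('t',s['time_s'],'pos',np.round(s['position'],1),'ang',round(a,2),'yaw needed',round(a-float(sys.argv[4]),2),'after-yaw d',np.round(T.T@(t-s['position']),1),'F',np.round(s['force'],2),'M',np.round(s['moment'],3),'w',round(s['width'],1),'axis',np.round(M[:,2],3))
E
python3 go.py 482 -258 16 7
```

```text
t 1.7833 pos [ 392.3 -351.8  231.5] ang 7.03 yaw needed 0.03 after-yaw d [100.4 -82.2 215.5] F [-0.47 -0.33  1.07] M [-0.053 -0.002  0.052] w 85.6 axis [ 0. -0. -1.]
```

play_rows(series=[25.1,-20.5,0,0,1,25.1,-20.5,0,0,1,25.1,-20.5,0,0,1,25.1,-20.5,0,0,1,0,0,35,0,1,0,0,35,0,1,0,0,35,0,1,0,0,0,0,1])

```text
time_s: 2.45
position: [476.9, -255.5, 118.9]
ee_rot: [-3.126, -0.193, 0.016]
force: [-2.2, 0.6, -1.2]
width: 85.4
```

```bash
python3 go.py 482 -258 16 7; python3 -c "
from h import *
snap('wrist','w1')"
```

```text
t 2.45 pos [ 476.9 -255.5  118.9] ang 7.08 yaw needed 0.08 after-yaw d [  4.8   3.1 102.9] F [-2.15  0.6  -1.22] M [-0.     0.011 -0.006] w 85.4 axis [-0.011  0.009 -1.   ]
```

View pics/w1.png

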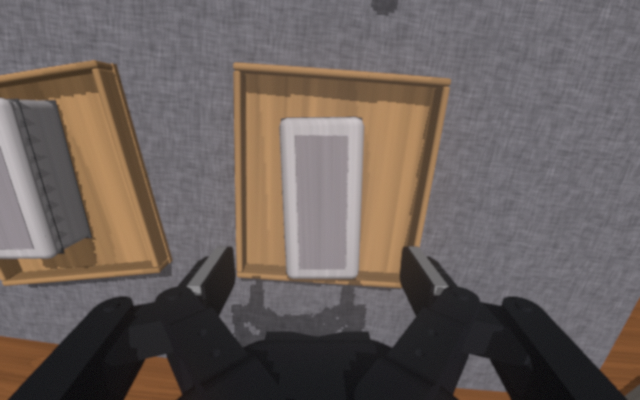

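The lid spans (281,118) to (361,118) at the far end and (288,278) to (357,277) at the near end, sitting between the fingers; I project it and check.

```bash
python3 - <<'E'
from h import *
w=ray('wrist',[(281,118),(361,118),(357,277),(288,278)],56);print(np.round(w,1),np.round(w.mean(0),1))
a=(w[0]+w[1]-w[2]-w[3])/2;print(np.linalg.norm(a),np.degrees(np.arctan2(a[1],a[0])))
E
python3 go.py 482 -258 16 7
```

```text
[[ 544.1 -221.9   56. ]
 [ 551.1 -278.5   56. ]
 [ 422.9 -296.9   56. ]
 [ 414.6 -239.    56. ]] [ 483.2 -259.1   56. ]
130.04971602622737 7.820793297488371
t 2.5 pos [ 478.5 -257.1  122.7] ang 7.06 yaw needed 0.06 after-yaw d [  3.3   1.3 106.7] F [-0.34 -0.47  1.09] M [-0.053  0.032  0.044] w 85.2 axis [-0.007  0.006 -1.   ]
```

play_rows(series=[2,1,27,0,1,0,0,27,0,1,0,0,27,0,1,0,0,25,0,1,0,0,0,0,1,0,0,0,0,0,0,0,0,0,0,0,0,0,0,0,0,0,0,0,0,0,0,0,0,0])

```text
time_s: 3.33
position: [485.5, -262.0, 24.0]
ee_rot: [3.131, 0.193, 0.007]
force: [0.1, 0.1, 6.7]
width: 58.8
```

```bash
python3 go.py 482 -258 16 7
```

```text
t 3.3333 pos [ 485.5 -262.    24. ] ang 7.04 yaw needed 0.04 after-yaw d [-3.  -4.4  8. ] F [0.12 0.14 6.7 ] M [ 0.389  0.083 -0.017] w 58.8 axis [ 0.005 -0.004 -1.   ]
```

play_rows(series=[0,0,-12,0,0,0,0,-15,0,0,0,0,-25,0,0,0,0,-25,0,0,0,0,-25,0,0,0,0,-15,0,0,0,0,-8,0,0,0,0,0,0,0,0,0,0,0,0,0,0,0,0,0])

```text
time_s: 4.17
position: [482.2, -259.4, 143.9]
ee_rot: [-3.134, -0.193, 0.003]
force: [-0.2, 0.2, -3.2]
width: 58.7
```

```bash
python3 go.py 482 -258 141 7
```

```text
t 4.1667 pos [ 482.2 -259.4  143.9] ang 7.04 yaw needed 0.04 after-yaw d [-0.  -1.4  2.9] F [-0.16  0.24 -3.18] M [-0.027 -0.031 -0.04 ] w 58.7 axis [-0.002  0.002 -1.   ]
```

play_rows(series=[0,0,0,0,0,0,0,0,0,0,0,0,0,0,0,0,0,0,0,0,0,0,0,0,0,0,0,0,0,0])

```text
time_s: 4.67
position: [483.0, -260.1, 145.2]
ee_rot: [-3.136, -0.193, 0.0]
force: [1.0, 0.7, -4.3]
width: 59.1
```

```bash
python3 go.py 482 -258 141 7
```

```text
t 4.6667 pos [ 483.  -260.1  145.2] ang 7.04 yaw needed 0.04 after-yaw d [-0.8 -2.2  4.2] F [ 0.95  0.73 -4.28] M [-0.05   0.023 -0.02 ] w 59.1 axis [-0.  0. -1.]
```

play_rows(series=[10,0,0,0,0,20,0,0,0,0,30,0,0,0,0,40,0,0,0,0,40,0,0,0,0,0,0,0,0,0,0,0,0,0,0,0,0,0,0,0,0,0,0,0,0,0,0,0,0,0])

```text
time_s: 5.5
position: [621.4, -243.2, 145.8]
ee_rot: [3.136, 0.192, 0.0]
force: [0.3, -0.5, -3.0]
width: 58.8
```

play_rows(series=[0,0,0,0,0,0,0,0,0,0,0,0,0,0,0,0,0,0,0,0])

```text
time_s: 5.83
position: [621.8, -243.1, 145.6]
ee_rot: [3.136, 0.192, 0.0]
force: [-0.2, 0.1, -2.6]
width: 58.9
```

```bash
python3 go.py 482 -258 141 7
```

```text
t 5.8333 pos [ 621.8 -243.1  145.6] ang 7.02 yaw needed 0.02 after-yaw d [-140.6   -2.2    4.6] F [-0.22  0.08 -2.61] M [-0.004 -0.013  0.009] w 58.9 axis [ 0. -0. -1.]
```

play_rows(series=[-10,0,0,0,0,-20,0,0,0,0,-30,0,0,0,0,-40,0,0,0,0,-40,0,0,0,0,0,0,0,0,0,0,0,0,0,0,0,0,0,0,0,0,0,0,0,0,0,0,0,0,0])

```text
time_s: 6.67
position: [484.5, -260.5, 146.0]
ee_rot: [3.134, 0.194, 0.002]
force: [1.0, 0.2, -3.5]
width: 58.3
```

play_rows(series=[0,0,0,0,0,0,0,0,0,0,0,0,0,0,0,0,0,0,0,0])

```text
time_s: 7.0
position: [483.3, -260.1, 145.2]
ee_rot: [-3.136, -0.194, 0.0]
force: [0.5, -0.7, -2.8]
width: 58.7
```

```bash
python3 go.py 482 -258 141 7
```

```text
t 7.0 pos [ 483.3 -260.1  145.2] ang 7.06 yaw needed 0.06 after-yaw d [-1.  -2.2  4.2] F [ 0.47 -0.7  -2.79] M [-0.009 -0.06  -0.062] w 58.7 axis [-0.  0. -1.]
```

No moment shift in the right-hand tin (about 0.05 N m of noise) and the weight is only about 0.3 kg, so it appears empty. I put it back.

play_rows(series=[0,0,20,0,0,0,0,30,0,0,0,0,30,0,0,0,0,20,0,0,0,0,10,0,0,0,0,6,0,0,0,0,4,0,0,0,0,0,0,0,0,0,0,0,0,0,0,0,0,1])

```text
time_s: 7.83
position: [484.2, -261.1, 27.0]
ee_rot: [3.133, 0.193, 0.004]
force: [0.2, 0.2, 0.2]
width: 69.1
```

play_rows(series=[0,0,0,0,1,0,0,0,0,1,0,0,0,0,1,0,0,-25,0,1,0,0,-35,0,1,0,0,-35,0,1,0,0,-35,0,1,0,0,-25,0,1,0,0,0,0,1])

```text
time_s: 8.58
position: [486.3, -262.8, 187.7]
ee_rot: [3.127, 0.193, 0.014]
force: [-0.6, -0.6, 1.2]
width: 85.4
```

```bash
python3 go.py 466 2 140 7; python3 - <<'E'
from h import *
im=imaging.read_camera('wrist')
np.save('w2.npy',im);snap('top','top2')
im=cv2.imread('pics/top2.png');cv2.imwrite('pics/top2c.png',cv2.resize(im[140:260,150:480],None,fx=2.4,fy=2.4))
E
```

```text
t 8.5833 pos [ 486.3 -262.8  187.7] ang 7.05 yaw needed 0.05 after-yaw d [  12.1 -265.3   47.7] F [-0.55 -0.57  1.22] M [-0.009 -0.068 -0.03 ] w 85.4 axis [ 0.01  -0.008 -1.   ]
```

View pics/top2c.png

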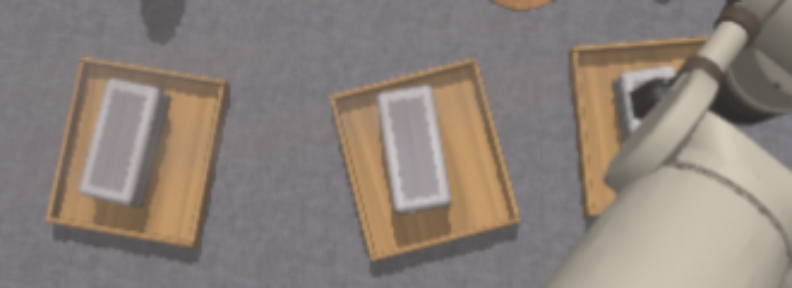

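The right tin is back down in its tray, partly hidden by the arm; I'll check it again later. On to the middle tin.

play_rows(series=[1.5,-20,0,0,1,1.5,-33,0,0,1,1.5,-35,0,0,1,1.5,-35,0,0,1,1.5,-35,0,0,1,1.5,-35,0,0,1,1.5,-35,0,0,1,1.5,-25,0,0,1,0,-12,10,0,1,0,0,30,0,0.93])

```text
time_s: 9.52
position: [464.4, 6.0, 142.0]
ee_rot: [3.134, 0.198, 0.009]
force: [1.5, -0.6, 0.4]
width: 79.3
```

play_rows(series=[0,0,10,0,0.93,0,0,0,0,0.93,0,0,0,0,0.93])

```text
time_s: 9.77
position: [461.5, 4.0, 129.1]
ee_rot: [-3.135, -0.191, 0.005]
force: [0.4, -0.1, 0.3]
width: 79.5
```

```bash
python3 go.py 466 2 16 7; python3 -c "
from h import *
snap('wrist','w3')"; python3 go.py 466 2 16 7
```

```text
t 9.7667 pos [461.5   4.  129.1] ang 6.99 yaw needed -0.01 after-yaw d [  4.2   2.5 113.1] F [ 0.4  -0.07  0.31] M [ 0.025 -0.007  0.016] w 79.5 axis [-0.003  0.001 -1.   ]
t 9.8167 pos [462.6   3.6 130.3] ang 6.98 yaw needed -0.02 after-yaw d [  3.2   2.1 114.3] F [-0.03 -0.29  0.65] M [-0.018  0.     0.034] w 79.6 axis [-0.001  0.    -1.   ]
```

View pics/w3.png

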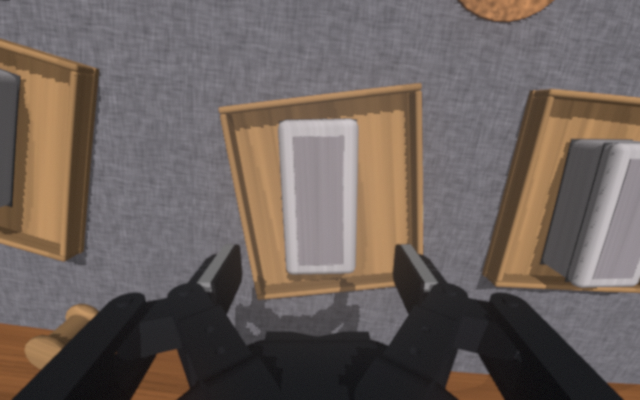

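The middle lid is at (280,121), (357,120), (355,273), (288,274), and the right tin lies flat in its tray.

```bash
python3 - <<'E'
from h import *
w=ray('wrist',[(280,121),(357,120),(355,273),(288,274)],56);print(np.round(w.mean(0),1))
a=(w[0]+w[1]-w[2]-w[3])/2;print(np.linalg.norm(a),np.degrees(np.arctan2(a[1],a[0])))
E
python3 go.py 466 2 16 7
```

```text
[466.2   2.3  56. ]
128.81516129010544 8.207121977570674
t 9.8167 pos [462.6   3.6 130.3] ang 6.98 yaw needed -0.02 after-yaw d [  3.2   2.1 114.3] F [-0.03 -0.29  0.65] M [-0.018  0.     0.034] w 79.6 axis [-0.001  0.    -1.   ]
```

play_rows(series=[3,1.5,28,-0.8,0.93,0,0,28,0,0.93,0,0,28,0,0.93,0,0,22,0,0.93,0,0,4,0,0.93,0,0,0,0,0,0,0,0,0,0,0,0,0,0,0,0,0,0,0,0,0,0,0,0,0])

```text
time_s: 10.65
position: [467.3, 2.7, 22.1]
ee_rot: [3.133, 0.215, 0.005]
force: [-0.2, -0.6, 5.7]
width: 58.8
```

play_rows(series=[0,0,-12,0,0,0,0,-15,0,0,0,0,-25,0,0,0,0,-25,0,0,0,0,-25,0,0,0,0,-15,0,0,0,0,-8,0,0,0,0,0,0,0,0,0,0,0,0,0,0,0,0,0])

```text
time_s: 11.48
position: [464.2, 3.6, 143.4]
ee_rot: [-3.133, -0.215, 0.006]
force: [-0.2, -0.2, -7.3]
width: 58.8
```

```bash
cat > m.py <<'E'
from h import *
F=[];M=[]
for i in range(6):
    imaging.read_camera('wrist'); s=status.sense();F.append(s['force']);M.append(s['moment'])
print('t',s['time_s'],np.round(s['position'],1),round(s['width'],1),'F',np.round(np.mean(F,0),2),'M',np.round(np.mean(M,0),3),'sd',np.round(np.std(M,0),3))
E
python3 m.py
```

```text
t 11.7833 [465.3   3.3 144.7] 58.6 F [-0.02 -0.14 -7.22] M [ 0.006 -0.013 -0.016] sd [0.022 0.023 0.032]
```

play_rows(series=[10,0,0,0,0,20,0,0,0,0,30,0,0,0,0,40,0,0,0,0,40,0,0,0,0,0,0,0,0,0,0,0,0,0,0,0,0,0,0,0,0,0,0,0,0,0,0,0,0,0])

```text
time_s: 12.62
position: [603.3, 22.3, 145.6]
ee_rot: [3.134, 0.215, -0.001]
force: [-0.3, -0.8, -6.9]
width: 59.0
```

```bash
python3 m.py
```

```text
t 12.9167 [604.1  22.3 145.6] 58.9 F [-0.29  0.42 -7.29] M [-0.029  0.076  0.018] sd [0.023 0.051 0.032]
```

play_rows(series=[-10,0,0,0,0,-20,0,0,0,0,-30,0,0,0,0,-40,0,0,0,0,-40,0,0,0,0,0,0,0,0,0,0,0,0,0,0,0,0,0,0,0,0,0,0,0,0,0,0,0,0,0])

```text
time_s: 13.75
position: [467.2, 3.0, 146.2]
ee_rot: [3.134, 0.215, 0.004]
force: [-0.3, 0.4, -6.4]
width: 59.1
```

```bash
python3 m.py
```

```text
t 14.05 [466.    3.3 145.3] 58.9 F [-0.5   0.   -6.74] M [-0.023 -0.051 -0.01 ] sd [0.037 0.107 0.028]
```

The middle tin's balance shifts (+0.076, then −0.051 with high scatter). I measure again now, then repeat the shake.

```bash
python3 m.py
```

```text
t 14.35 [465.6   3.2 145.3] 58.7 F [ 0.14  0.11 -7.25] M [ 0.013 -0.114 -0.014] sd [0.03  0.029 0.033]
```

play_rows(series=[10,0,0,0,0,20,0,0,0,0,30,0,0,0,0,40,0,0,0,0,40,0,0,0,0,0,0,0,0,0,0,0,0,0,0,0,0,0,0,0,0,0,0,0,0,0,0,0,0,0])

```text
time_s: 15.18
position: [603.5, 22.3, 145.7]
ee_rot: [3.134, 0.215, 0.0]
force: [0.0, -0.0, -7.0]
width: 58.7
```

```bash
python3 m.py;python3 m.py;
```

```text
t 15.4833 [604.1  22.3 145.6] 58.8 F [-0.1  -0.06 -7.27] M [-0.007  0.101 -0.027] sd [0.036 0.059 0.029]
t 15.7833 [604.3  22.3 145.3] 58.9 F [ 0.21  0.03 -7.23] M [0.    0.068 0.015] sd [0.038 0.063 0.02 ]
```

play_rows(series=[-10,0,0,0,0,-20,0,0,0,0,-30,0,0,0,0,-40,0,0,0,0,-40,0,0,0,0,0,0,0,0,0,0,0,0,0,0,0,0,0,0,0,0,0,0,0,0,0,0,0,0,0])

```text
time_s: 16.62
position: [467.3, 3.0, 146.2]
ee_rot: [3.134, 0.215, 0.003]
force: [0.1, 0.1, -7.1]
width: 58.5
```

```bash
python3 m.py; python3 m.py
```

```text
t 16.9167 [466.    3.3 145.3] 58.7 F [-0.21 -0.17 -7.71] M [ 0.022 -0.084  0.002] sd [0.024 0.091 0.018]
t 17.2167 [465.6   3.3 145.3] 59.1 F [-0.1   0.11 -7.49] M [ 0.005 -0.105  0.01 ] sd [0.036 0.018 0.034]
```

Clear: the balance swings between about +0.1 and −0.1 N m, and the weight is 0.74 kg, so the middle tin has the bob. I take it over the mat.

play_rows(series=[8,6,0,0,0,16,13,0,0,0,25,20,0,0,0,28,22,0,0,0,28,22,0,0,0,28,22,0,0,0,28,22,0,0,0,23,18,0,0,0,12,9,0,0,0,6,5,0,0,0])

```text
time_s: 18.05
position: [689.6, -128.9, 144.3]
ee_rot: [3.133, 0.213, 0.002]
force: [-0.4, -0.5, -7.3]
width: 58.5
```

play_rows(series=[0,0,0,0,0,0,0,0,0,0,0,0,0,0,0,0,0,0,0,0,0,0,0,0,0,0,0,0,0,0,0,0,0,0,0,0,0,0,0,0,0,0,0,0,0,0,0,0,0,0])

```text
time_s: 18.88
position: [687.5, -126.7, 145.4]
ee_rot: [3.134, 0.215, 0.0]
force: [0.1, 0.2, -7.1]
width: 58.8
```

```bash
python3 m.py; python3 go.py 688 -127 145 7.8; python3 -c "
from h import *
a=snap('scene','s4');b=snap('top','t4')
cv2.imwrite('pics/f.png',np.vstack([a[100:300,140:500],b[90:290,150:510]])[:,:,::-1])"
```

```text
t 19.1833 [ 687.5 -126.7  145.3] 58.8 F [-0.17 -0.16 -7.06] M [ 0.024 -0.021 -0.001] sd [0.02  0.033 0.023]
t 19.1833 pos [ 687.5 -126.7  145.3] ang 7.84 yaw needed 0.04 after-yaw d [0.5 0.4 0.3] F [-0.68  0.16 -6.96] M [ 0.01  -0.009  0.033] w 58.8 axis [-0.  0. -1.]
```

View pics/f.png

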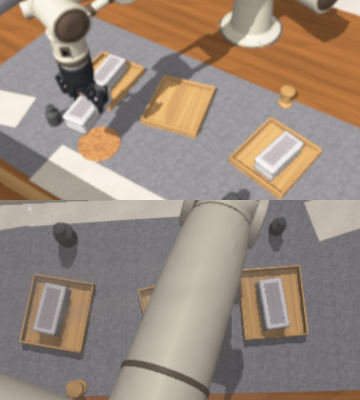

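The tin is held level over the mat, the other two lie in their trays, and the weights and spool stand upright.

```bash
python3 -c "
from cell import ctrl
print(ctrl.finish_job())"
```

```text
the job is handed in; nothing more can be done
None
```

The middle tin has the bob, and I handed the job in at about 19 s with that tin held over the mat.

- **How it was found:** shaken along its length, its balance swung between about +0.1 and −0.1 N m on both of two shakes; it weighs about 0.74 kg.
- **Right-hand tin:** it showed no shift beyond about 0.05 N m of noise (about 0.3 kg). I put it back flat in its tray.
- **Left-hand tin:** I never lifted it, because the middle one was clear.
- **Last checks:**
  - The TCP was at (687.5, −126.7, 145.3) mm, within 1 mm of the mat centre I measured.
  - The tin's centre was about 154 mm above the table, level and still, with a 90 N grip and a finger opening of 58.8 mm.
  - The pictures show the other two tins in their trays and the weights and spool upright, not visibly moved.
- **Not matching:** the TCP stopped 6–8 mm higher than planned when grasping, which made no difference. After the carry the balance read about −0.02 N m, so the bob had probably rolled back towards the middle.

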